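Line up the blue paint pots from pale to dark

ROBOT

A 6-joint arm with a two-finger parallel gripper is mounted at the origin on a cart in front of the work surface, level with it; the furniture and walls round the work are solid. World frame = base frame: x ahead of the robot, y to its left, z up, the work surface at z = 0. Lengths are in m, angles in rad, forces in N, time in s.
With the tool pointing down it reaches from about 0.375 to 0.925 m from the base axis. Payload 5.7 kg.
Tool frame: the origin (TCP) lies between the finger pads; the fingertips stand 25 mm ahead of it and the grasp point (between the pads) lies 6 mm ahead of it (robot.finger_overhang is the distance from the TCP to the fingertips, in m); z points along the fingers, y is the line along which they close (so a half turn about z gives the same grasp; the last joint's range is limited). The gripper opens to 88 mm and grips with 3 to 60 N. Pads are 20 mm wide; open, the fingers measure 115 mm over their backs; the gripper's body (75 mm by 178 mm) begins 61 mm behind the grasp point.
Start: joints at [-1.344, 0.359, 1.51, -0, 1.272, -0.115], TCP at [0.201, -0.565, 0.248] pointing down, gripper open.
Joint ranges: [-2.97, 2.97], [-1.01, 2.36], [0.21, 2.38], [-0.96, 4.11], [0.2, 2.71], [-2.98, 2.98]. Speed limits (rad/s): [2.39, 2.39, 3.14, 3.14, 3.14, 3.14].

INTERFACE

Orientations are given as a unit quaternion [x, y, z, w].
In Python, from bench import robot gives the robot as it stands. The module is installed in compiled form; this text tells all that it offers.
- The arm moves only by the tool send_rows, never from a script. Its arguments are lists of equal length, an entry for each row: "linear": the shift along the world's x, y, z in m, a list of three; "spin": the turn about the world's z in degrees. In form: {"linear": [[tx, ty, tz], ...], "spin": [spin, ...]}. A call has 1 to 10 rows; each row is the pose to reach, as a shift and turn from the pose commanded when the call began; what a row does not reach only later rows make up. A row lasts 1/12 s, in which the tool goes at most 41.7 mm and 7.16 degrees, less where a joint would pass 70% of its speed; a pose out of reach is approached as far as the arm can. A call with a gripper value outside its range is refused whole. "claw" is the opening, from 0 (shut) to 1 (fully open), set as the call begins (left out, the last holds). The fingers move at their own pace and stop on an object; the grip force is fixed at half the most. Time passes only in rows, so rows that repeat a pose let the fingers close. It gives the time, the measured TCP pose, the force, the opening and the grip force at its end, in the units of the state.
- robot.get_state(): the state, without advancing time (a new reading comes with each control period).
- robot.read_camera(name): name is "scene" or "side" or "wrist"; returns the picture (480x640x3 uint8, red, green, blue); there is no depth.
- robot.calibration(name): a dict with "intrinsics" (3x3 intrinsics, pixels), "dist" ([k1, k2, p1, p2, k3] as OpenCV has them; the pictures are not rectified), "T" (4x4, takes a point from camera to world coordinates). Camera axes: x right, y down, z forward; pixel columns grow to the right and rows downward; lengths in m; the calibration is good to about 2 mm. A picture is of the moment at which its call begins: read the wrist's pose just before it. calibration takes no time and is no camera call; for the wrist camera it gives the pose at the moment of the call.
- robot.sign_off(): hands the job in; it is judged then, once.
The state is a dict: "time_s": time; "joint_positions": joint angles; "dq": joint speeds; "joint_efforts": joint torques, N m; "tcp_pos": TCP position; "eef_rot": TCP orientation; "ft_force": force on the tool from outside, world axes, zero at the start; "torque": the same for the moment, N m; "width": opening from 0.0 (shut) to 1.0 (fully open); "gripper_force": force on a finger pad.
Only numpy, scipy, OpenCV 4.12 (cv2) and the standard library are available. Lean on these libraries where they do the work, as an engineer would, in place of code of your own. Each camera call takes 0.05 s, during which the arm holds its last target. There are 200 camera calls.

TASK

Line the four blue paint pots up in order of shade on the brown cork pads of the wooden strip, one pot centred on each pad: the palest next to the white tile, then each darker than the last, to the darkest next to the black tile. Stand every pot upright on its pad, let go of it, and tip none of them over on the way.

Things in the scene. Friction and masses are not known exactly. Their poses are not given: they have to be found in the camera images.
- pot_palest: Round lidded paint pot of pale blue, near white in strong light (palest of the four shades): coloured body and coloured disc on top of a ribbed white screw lid. Body 42 mm diameter up to 36 mm high, lid 39 mm diameter from 42 to 56 mm high; 0.08 to 0.17 kg. Loose, upright on the table. Origin at the centre of its underside, z up; round. Grip it across body or lid.
- pot_light: Round lidded paint pot of clear lighter blue (light of the four shades): coloured body and coloured disc on top of a ribbed white screw lid. Body 42 mm diameter up to 36 mm high, lid 39 mm diameter from 42 to 56 mm high; 0.08 to 0.17 kg. Loose, upright on the table. Origin at the centre of its underside, z up; round. Grip it across body or lid.
- pot_mid: Round lidded paint pot of strong deep blue (mid of the four shades): coloured body and coloured disc on top of a ribbed white screw lid. Body 42 mm diameter up to 36 mm high, lid 39 mm diameter from 42 to 56 mm high; 0.08 to 0.17 kg. Loose, upright on the table. Origin at the centre of its underside, z up; round. Grip it across body or lid.
- pot_darkest: Round lidded paint pot of near-black navy blue (darkest of the four shades): coloured body and coloured disc on top of a ribbed white screw lid. Body 42 mm diameter up to 36 mm high, lid 39 mm diameter from 42 to 56 mm high; 0.08 to 0.17 kg. Loose, upright on the table. Origin at the centre of its underside, z up; round. Grip it across body or lid.
- pad_1: One of four identical fixed brown cork pads, 56 mm across and 3 mm thick, in a straight row 80 mm apart along a pale wooden strip. Pad numbers say nothing about the order in the row: go by position. Origin at the centre of its underside, on the strip's top, 12 mm over the table; a pot on it has its underside 3 mm above this origin. x points across the strip, away from the robot.
- pad_2: One of four identical fixed brown cork pads, 56 mm across and 3 mm thick, in a straight row 80 mm apart along a pale wooden strip. Pad numbers say nothing about the order in the row: go by position. Origin at the centre of its underside, on the strip's top, 12 mm over the table; a pot on it has its underside 3 mm above this origin. x points across the strip, away from the robot.
- pad_3: One of four identical fixed brown cork pads, 56 mm across and 3 mm thick, in a straight row 80 mm apart along a pale wooden strip. Pad numbers say nothing about the order in the row: go by position. Origin at the centre of its underside, on the strip's top, 12 mm over the table; a pot on it has its underside 3 mm above this origin. x points across the strip, away from the robot.
- pad_4: One of four identical fixed brown cork pads, 56 mm across and 3 mm thick, in a straight row 80 mm apart along a pale wooden strip. Pad numbers say nothing about the order in the row: go by position. Origin at the centre of its underside, on the strip's top, 12 mm over the table; a pot on it has its underside 3 mm above this origin. x points across the strip, away from the robot.
- white_tile: Glossy white tile 70 x 30 x 6 mm, fixed across an end of the strip, 50 mm beyond the nearest pad's centre: the light end of the row (which end it is varies). Origin at the centre of its underside, y along the row. The strip, fixed, is 400 x 100 x 12 mm; along its far edge, 41 to 49 mm from the pads' centre line, runs a rail 10 mm higher than the strip.
- black_tile: Glossy black tile 70 x 30 x 6 mm, fixed across an end of the strip, 50 mm beyond the nearest pad's centre: the dark end of the row (which end it is varies). Origin at the centre of its underside, y along the row. The strip, fixed, is 400 x 100 x 12 mm; along its far edge, 41 to 49 mm from the pads' centre line, runs a rail 10 mm higher than the strip.
Mind the look-alikes: they are no part of the job. Leave any orange or yellow look-alike of the pot_light alone.

How it is judged:
At the end, for the whole second after the job is handed in: Each pot stands upright (within 0.1 rad) and at rest on a cork pad, its centre within 12 mm of the pad's, in the order palest, light, mid, darkest from the white tile to the black tile (50, 130, 210 and 290 mm from the white tile's centre) (((horizontal distance between pot_palest and pad_1 below 0.012 m and z of pot_palest in the frame of pad_1 between -0.001 and 0.007 m) or (horizontal distance between pot_palest and pad_2 below 0.012 m and z of pot_palest in the frame of pad_2 between -0.001 and 0.007 m) or (horizontal distance between pot_palest and pad_3 below 0.012 m and z of pot_palest in the frame of pad_3 between -0.001 and 0.007 m) or (horizontal distance between pot_palest and pad_4 below 0.012 m and z of pot_palest in the frame of pad_4 between -0.001 and 0.007 m)) and horizontal distance between pot_palest and white_tile between 0.025 and 0.075 m and angle between each of pot_palest, pot_light, pot_mid, pot_darkest's own z axis and vertical below 0.1 rad and linear speed of each of pot_palest, pot_light, pot_mid, pot_darkest below 0.02 m/s and ((horizontal distance between pot_light and pad_1 below 0.012 m and z of pot_light in the frame of pad_1 between -0.001 and 0.007 m) or (horizontal distance between pot_light and pad_2 below 0.012 m and z of pot_light in the frame of pad_2 between -0.001 and 0.007 m) or (horizontal distance between pot_light and pad_3 below 0.012 m and z of pot_light in the frame of pad_3 between -0.001 and 0.007 m) or (horizontal distance between pot_light and pad_4 below 0.012 m and z of pot_light in the frame of pad_4 between -0.001 and 0.007 m)) and horizontal distance between pot_light and white_tile between 0.105 and 0.155 m and ((horizontal distance between pot_mid and pad_1 below 0.012 m and z of pot_mid in the frame of pad_1 between -0.001 and 0.007 m) or (horizontal distance between pot_mid and pad_2 below 0.012 m and z of pot_mid in the frame of pad_2 between -0.001 and 0.007 m) or (horizontal distance between pot_mid and pad_3 below 0.012 m and z of pot_mid in the frame of pad_3 between -0.001 and 0.007 m) or (horizontal distance between pot_mid and pad_4 below 0.012 m and z of pot_mid in the frame of pad_4 between -0.001 and 0.007 m)) and horizontal distance between pot_mid and white_tile between 0.185 and 0.235 m and ((horizontal distance between pot_darkest and pad_1 below 0.012 m and z of pot_darkest in the frame of pad_1 between -0.001 and 0.007 m) or (horizontal distance between pot_darkest and pad_2 below 0.012 m and z of pot_darkest in the frame of pad_2 between -0.001 and 0.007 m) or (horizontal distance between pot_darkest and pad_3 below 0.012 m and z of pot_darkest in the frame of pad_3 between -0.001 and 0.007 m) or (horizontal distance between pot_darkest and pad_4 below 0.012 m and z of pot_darkest in the frame of pad_4 between -0.001 and 0.007 m)) and horizontal distance between pot_darkest and white_tile between 0.265 and 0.315 m); the robot touches nothing.
It fails at once if a pot is tipped over (tilted more than 0.9 rad) (angle between any of pot_palest, pot_light, pot_mid, pot_darkest's own z axis and vertical above 0.9 rad).
It also fails if it takes over 86 s, if anything falls off the work surface, if the arm or the gripper's body presses on something with over 40 N, if the wrist force passes 120 N, or if a joint passes its speed limit or range.

## Working session

There is one attempt and no reset: what is moved stays moved. The work goes in short steps, Python scripts to look and compute and a tool call to move; the robot and the scene stay as the last step left them, time stands still between calls to the robot, and variables do not carry over. Pictures are saved under pics/ and viewed, at most 14 in all, crops included, and the job is handed in when it is done.

Besides the shell and the picture viewer there is one more tool, called after ">>>" by a JSON object that holds its "fn" and its "kwargs", one argument or row to a line. send_rows: Moves the arm, as the interface text tells. Its arguments: {"type":"object","properties":{"linear":{"type":"array","items":{"type":"array","items":{"type":"number"}}},"spin":{"type":"array","items":{"type":"number"}},"claw":{"type":"number"}},"required":["linear","spin"]}

```bash
mkdir -p pics; python3 - <<'E'
from bench import robot
import cv2
for n in ("scene","side"):
    cv2.imwrite(f"pics/{n}0.png",robot.read_camera(n)[:,:,::-1])
s=robot.get_state();print(s)
for n in ("scene","side","wrist"):print(n,robot.calibration(n))
E
```

```text
{'time_s': 0.1, 'joint_positions': array([-1.34407521e+00,  3.59445586e-01,  1.51131019e+00,  3.02658478e-05,
        1.27249700e+00, -1.15133459e-01]), 'dq': array([-0.00140328, -0.00038584, -0.00287391, -0.00166264, -0.00056879,
        0.00147049]), 'joint_efforts': array([ 2.62991161e-04, -5.16353774e+01, -2.71407223e+01,  6.76370342e-02,
        2.76425178e-02, -3.57083366e-05]), 'tcp_pos': array([ 0.20099479, -0.56472384,  0.24689144]), 'eef_rot': array([ 9.85427881e-01,  1.70091746e-01, -3.18497862e-05, -8.29574833e-04]), 'ft_force': array([ 0.83195279, -0.4905793 ,  1.1034958 ]), 'torque': array([ 0.01003229,  0.05437519, -0.00237282]), 'gripper_force': 0.0, 'width': 0.9991232579174268}
scene {'intrinsics': array([[563.4977493 ,   0.        , 324.21387989],
       [  0.        , 563.4977493 , 238.66911162],
       [  0.        ,   0.        ,   1.        ]]), 'dist': array([0.00160827, 0.        , 0.        , 0.        , 0.        ]), 'T': array([[-0.48544089, -0.4017261 ,  0.77650711, -0.42422612],
       [-0.87425484,  0.21791423, -0.43381086,  0.45982991],
       [ 0.00506
[... 520 characters left out ...]
   6.31296450e-01],
       [-4.94830846e-04, -7.65853748e-01, -6.43014612e-01,
         6.45962195e-01],
       [ 0.00000000e+00,  0.00000000e+00,  0.00000000e+00,
         1.00000000e+00]])}
wrist {'intrinsics': array([[369.01385792,   0.        , 326.39944311],
       [  0.        , 369.01385792, 242.74071982],
       [  0.        ,   0.        ,   1.        ]]), 'dist': array([-0.04426426,  0.        ,  0.        ,  0.        ,  0.        ]), 'T': array([[ 0.33610959, -0.90918192, -0.2458019 ,  0.26871098],
       [-0.94182198, -0.32482117, -0.0863861 , -0.54072481],
       [-0.00130098,  0.26053683, -0.96546303,  0.38391397],
       [ 0.        ,  0.        ,  0.        ,  1.        ]])}
```

View pics/scene0.png

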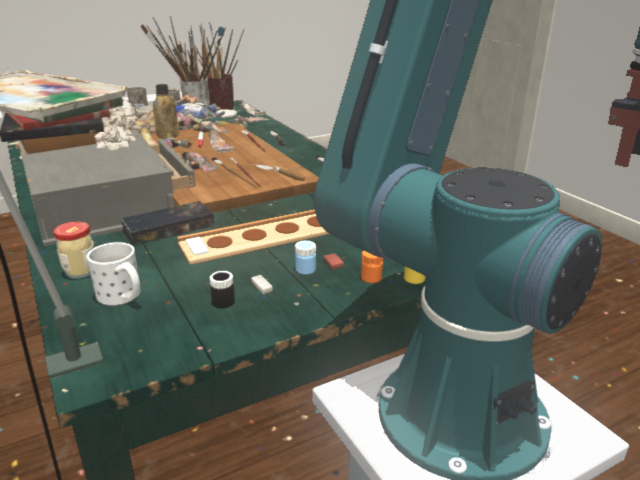

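View pics/side0.png

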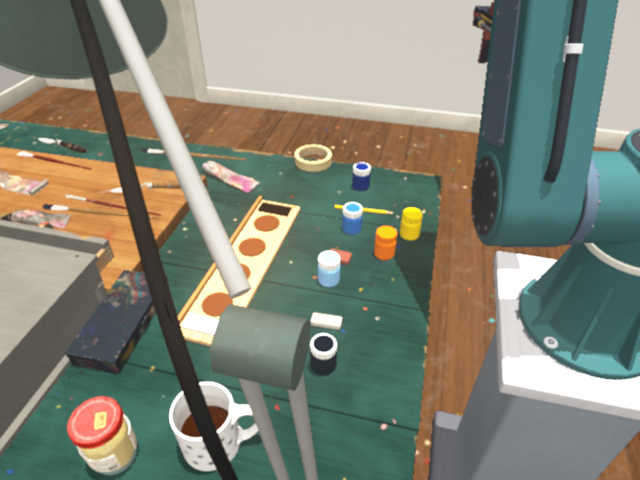

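Side view: candidate pots are at (361,176) navy, (352,218) blue, (329,268) pale blue and (323,352) near-black. The orange (385,243) and yellow (411,224) pots are look-alikes. The white tile is at about (203,323) and the black tile at (275,209). Next I'll check the shades in a close crop.

```bash
python3 - <<'E'
import cv2
i=cv2.imread("pics/side0.png")[140:385,170:440]
cv2.imwrite("pics/sidec.png",cv2.resize(i,None,fx=2.4,fy=2.4,interpolation=cv2.INTER_CUBIC))
E
```

```text
(no output)
```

View pics/sidec.png

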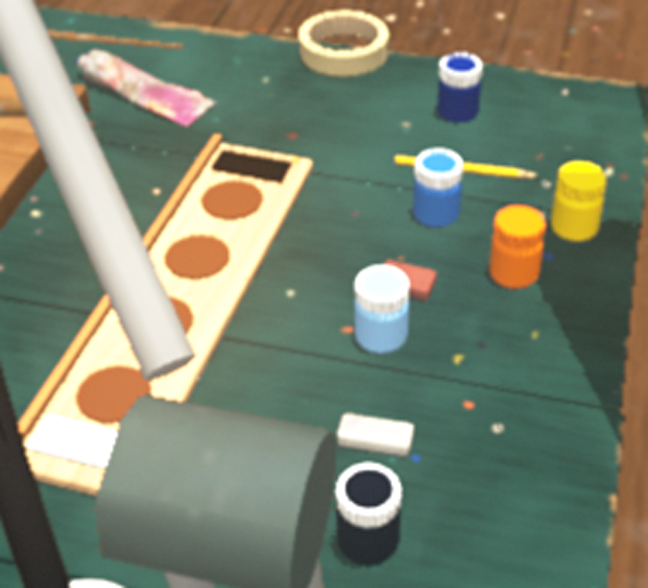

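The crop shows the shades clearly: palest (381,310), light (438,190), mid = navy (461,90) and darkest = black-navy (368,510). Now I'll compute positions.

```bash
cat > h.py <<'E'
import numpy as np, cv2
def p2w(cal,uv,z):
    uv=np.array(uv,float).reshape(-1,1,2)
    n=cv2.undistortPoints(uv,cal["intrinsics"],cal["dist"])[:,0]
    d=np.c_[n,np.ones(len(n))]@cal["T"][:3,:3].T; o=cal["T"][:3,3]
    z=np.broadcast_to(z,len(n))
    return o+d*((z-o[2])/d[:,2])[:,None]
E
python3 - <<'E'
from h import *
from bench import robot
np.set_printoptions(precision=4,suppress=True)
c=robot.calibration("side")
f=lambda L:np.array(L)/2.4+[170,140]
print("pots",p2w(c,f([(381,284),(438,162),(461,66),(368,488)]),.056))
print("look",p2w(c,f([(581,175),(519,220)]),.05))
print("pads",p2w(c,f([(233,200),(197,256),(114,395)]),.015))
c=robot.calibration("scene")
print("scene pots dark,palest",p2w(c,[(221,275),(306,245)],.056))
print("pads",p2w(c,[(219,242),(257,234.5),(285,228)],.015))
print("lamp base",p2w(c,[(75,352),(124,290),(75,270)],[0.01,0.0,0]))
E
```

```text
pots [[ 0.4646  0.0101  0.056 ]
 [ 0.4518 -0.1532  0.056 ]
 [ 0.4596 -0.312   0.056 ]
 [ 0.4296  0.1973  0.056 ]]
look [[ 0.3297 -0.1729  0.05  ]
 [ 0.3734 -0.0991  0.05  ]]
pads [[ 0.6265 -0.1079  0.015 ]
 [ 0.6315 -0.0291  0.015 ]
 [ 0.6373  0.1316  0.015 ]]
scene pots dark,palest [[0.4306 0.1954 0.056 ]
 [0.4605 0.0071 0.056 ]]
pads [[ 0.6319  0.1309  0.015 ]
 [ 0.6261  0.0445  0.015 ]
 [ 0.6261 -0.0244  0.015 ]]
lamp base [[0.39   0.4567 0.01  ]
 [0.5572 0.3486 0.    ]
 [0.6817 0.4197 0.    ]]
```

>>> {"fn": "send_rows", "kwargs": {
  "linear": [
    [0.13,0.23,0.053],
    [0.13,0.23,0.053],
    [0.13,0.23,0.053],
    [0.13,0.23,0.053],
    [0.13,0.23,0.053],
    [0.13,0.23,0.053],
    [0.13,0.23,0.053],
    [0.13,0.23,0.053]
  ],
  "spin": [-7,-14,-19.6,-19.6,-19.6,-19.6,-19.6,-19.6],
  "claw": 0.85
}}

```text
time_s: 0.77
tcp_pos: [0.3325, -0.3317, 0.3013]
eef_rot: [1.0, 0.002, 0.001, -0.0]
ft_force: [-0.8, -0.1, 0.3]
width: 0.854
gripper_force: 0.0
```

>>> {"fn": "send_rows", "kwargs": {
  "linear": [
    [0.14,0.25,0],
    [0.14,0.25,0],
    [0.14,0.25,0],
    [0.14,0.25,0],
    [0.14,0.25,0],
    [0.14,0.25,0],
    [0.14,0.25,0],
    [0.14,0.25,0],
    [0.14,0.25,0],
    [0.14,0.25,0]
  ],
  "spin": [0,0,0,0,0,0,0,0,0,0]
}}

```text
time_s: 1.6
tcp_pos: [0.4707, -0.0862, 0.3001]
eef_rot: [1.0, 0.0, -0.001, 0.0]
ft_force: [0.3, -0.9, 0.3]
width: 0.851
gripper_force: 0.0
```

```bash
python3 - <<'E'
from bench import robot
import cv2,pickle
s=robot.get_state();c=robot.calibration("wrist");i=robot.read_camera("wrist")
print(s["tcp_pos"],s["eef_rot"],s["time_s"],s["joint_positions"])
pickle.dump(c,open("w1.pkl","wb"));cv2.imwrite("pics/w1.png",i[:,:,::-1])
E
```

```text
[ 0.47072984 -0.08616562  0.30012108] [ 9.99999762e-01  6.49173410e-05 -6.33003483e-04  2.68113034e-04] 1.6 [-3.24834552e-01  1.33682423e-01  1.68634073e+00 -9.41138325e-04
  1.32259821e+00  1.24606361e+00]
```

View pics/w1.png

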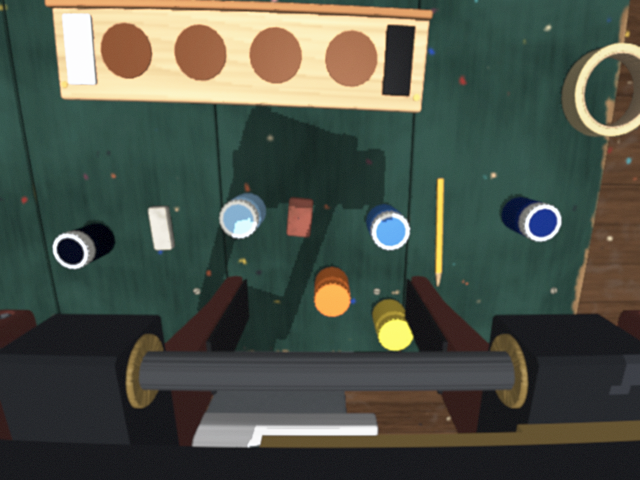

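The wrist view shows all the parts. Disc centres: darkest (73,249), palest (240,217), light (389,230), mid (541,222). Pads: (126,50), (201,52), (275,55), (351,58). White tile at (79,49), black tile at (399,60).

```bash
python3 - <<'E'
from h import *
import pickle
np.set_printoptions(precision=4,suppress=True)
c=pickle.load(open("w1.pkl","rb"))
i=cv2.imread("pics/w1.png");h=cv2.cvtColor(i,cv2.COLOR_BGR2HSV)
m=((h[:,:,0]<14)&(h[:,:,1]>130)&(h[:,:,2]>60)).astype(np.uint8);m[105:]=0;m[:18]=0
n,l,s,ce=cv2.connectedComponentsWithStats(m)
pc=[tuple(ce[k]) for k in range(1,n) if s[k,4]>800];print(pc)
print("pads",p2w(c,pc,.015))
print("tiles",p2w(c,[(79,49),(399,60)],.018))
print("dark,pal,light,mid",p2w(c,[(73,249),(240,217),(389,230),(541,222)],.056))
E
```

```text
[(np.float64(125.7452380952381), np.float64(50.27904761904762)), (np.float64(199.7869463869464), np.float64(52.049417249417246)), (np.float64(274.3529411764706), np.float64(54.04547701433515)), (np.float64(353.9910269192423), np.float64(47.94416749750748))]
pads [[ 0.6399  0.1272  0.015 ]
 [ 0.6366  0.0477  0.015 ]
 [ 0.6339 -0.0312  0.015 ]
 [ 0.6399 -0.1149  0.015 ]]
tiles [[ 0.6418  0.1766  0.018 ]
 [ 0.6278 -0.1622  0.018 ]]
dark,pal,light,mid [[ 0.432   0.1921  0.056 ]
 [ 0.4673  0.0048  0.056 ]
 [ 0.4534 -0.1526  0.056 ]
 [ 0.4626 -0.3159  0.056 ]]
```

>>> {"fn": "send_rows", "kwargs": {
  "linear": [
    [-0.009,-0.034,-0.02],
    [-0.018,-0.068,-0.05],
    [-0.018,-0.068,-0.09],
    [-0.018,-0.068,-0.13],
    [-0.018,-0.068,-0.17],
    [-0.018,-0.068,-0.205],
    [-0.018,-0.068,-0.23],
    [-0.018,-0.068,-0.246],
    [-0.018,-0.068,-0.246],
    [-0.018,-0.068,-0.246]
  ],
  "spin": [0,0,0,0,0,0,0,0,0,0],
  "claw": 0.85
}}

```text
time_s: 2.48
tcp_pos: [0.4519, -0.1544, 0.0541]
eef_rot: [1.0, -0.001, -0.001, -0.0]
ft_force: [0.0, -0.4, -0.0]
width: 0.851
gripper_force: 0.0
```

>>> {"fn": "send_rows", "kwargs": {
  "linear": [
    [0,0,0],
    [0,0,0],
    [0,0,0],
    [0,0,0],
    [0,0,0],
    [0,0,0]
  ],
  "spin": [0,0,0,0,0,0],
  "claw": 0.3
}}

```text
time_s: 2.98
tcp_pos: [0.4536, -0.1535, 0.0553]
eef_rot: [1.0, 0.0, 0.001, 0.0]
ft_force: [-0.7, 0.1, 6.3]
width: 0.464
gripper_force: 30.0
```

>>> {"fn": "send_rows", "kwargs": {
  "linear": [
    [0,0,0.03],
    [0,0,0.07],
    [0.02,0.02,0.09],
    [0.05,0.05,0.09],
    [0.075,0.08,0.09],
    [0.1,0.11,0.09],
    [0.13,0.14,0.09],
    [0.155,0.17,0.09],
    [0.175,0.19,0.09],
    [0.183,0.202,0.09]
  ],
  "spin": [0,0,0,0,0,0,0,0,0,0]
}}

```text
time_s: 3.82
tcp_pos: [0.6387, 0.0518, 0.1445]
eef_rot: [1.0, 0.001, 0.001, -0.0]
ft_force: [0.3, 0.0, -0.9]
width: 0.462
gripper_force: 30.0
```

>>> {"fn": "send_rows", "kwargs": {
  "linear": [
    [0,0,0],
    [0,0,-0.02],
    [0,0,-0.045],
    [0,0,-0.06],
    [0,0,-0.068],
    [0,0,-0.072],
    [0,0,-0.074],
    [0,0,-0.074]
  ],
  "spin": [0,0,0,0,0,0,0,0]
}}

```text
time_s: 4.48
tcp_pos: [0.6359, 0.0482, 0.0711]
eef_rot: [1.0, -0.0, -0.0, 0.0]
ft_force: [0.6, 0.5, -0.4]
width: 0.462
gripper_force: 30.0
```

>>> {"fn": "send_rows", "kwargs": {
  "linear": [
    [0,0,-0.001],
    [0,0,-0.001]
  ],
  "spin": [0,0]
}}

```text
time_s: 4.65
tcp_pos: [0.6368, 0.0486, 0.0705]
eef_rot: [1.0, -0.0, 0.001, -0.0]
ft_force: [-0.6, -0.2, -1.8]
width: 0.463
gripper_force: 30.0
```

>>> {"fn": "send_rows", "kwargs": {
  "linear": [
    [0,0,0],
    [0,0,0],
    [0,0,0],
    [0,0,0.02],
    [0,0,0.05],
    [0,0,0.09],
    [-0.03,-0.01,0.11],
    [-0.07,-0.02,0.14],
    [-0.11,-0.03,0.17],
    [-0.15,-0.04,0.19]
  ],
  "spin": [0,0,0,0,0,0,0,0,0,0],
  "claw": 0.75
}}

```text
time_s: 5.48
tcp_pos: [0.5048, 0.0133, 0.2505]
eef_rot: [1.0, 0.0, 0.001, 0.0]
ft_force: [-0.8, -0.7, 0.6]
width: 0.751
gripper_force: 0.0
```

```bash
python3 - <<'E'
from bench import robot
import cv2,pickle
s=robot.get_state();c=robot.calibration("wrist");i=robot.read_camera("wrist")
print(s["tcp_pos"],s["time_s"])
pickle.dump(c,open("w2.pkl","wb"));cv2.imwrite("pics/w2.png",i[:,:,::-1])
E
```

```text
[0.50483655 0.01331546 0.2505239 ] 5.4833
```

View pics/w2.png

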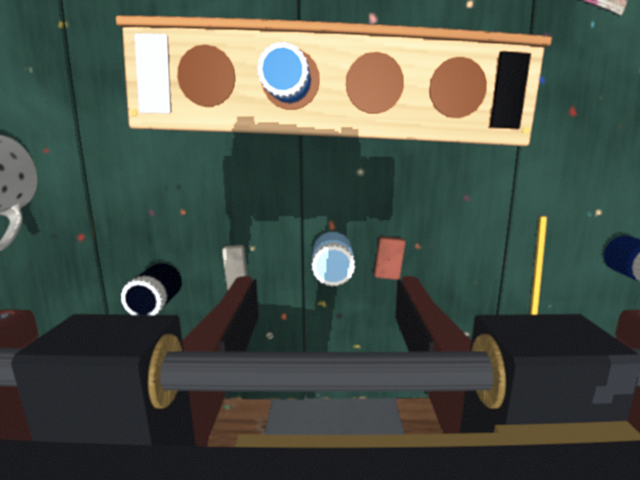

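Light stands on pad 2: disc at (283,70), with the other pads at (207,75), (375,83) and (458,87). Palest is at (333,265) and darkest at (145,297).

```bash
python3 - <<'E'
from h import *
import pickle
np.set_printoptions(precision=4,suppress=True)
c=pickle.load(open("w2.pkl","rb"))
print("pads1,3,4",p2w(c,[(206.5,75.5),(375,82.5),(458.5,87)],.015))
print("light",p2w(c,[(283,70)],.071))
print("pal,dark",p2w(c,[(333,265),(145,297)],.056))
E
```

```text
pads1,3,4 [[ 0.64    0.1268  0.015 ]
 [ 0.6334 -0.0323  0.015 ]
 [ 0.6302 -0.1121  0.015 ]]
light [[0.6341 0.0482 0.071 ]]
pal,dark [[0.4658 0.0072 0.056 ]
 [0.4324 0.1912 0.056 ]]
```

>>> {"fn": "send_rows", "kwargs": {
  "linear": [
    [-0.02,-0.002,-0.03],
    [-0.02,-0.002,-0.07],
    [-0.02,-0.002,-0.11],
    [-0.02,-0.002,-0.145],
    [-0.02,-0.002,-0.175],
    [-0.02,-0.002,-0.195],
    [-0.02,-0.002,-0.205],
    [-0.02,-0.002,-0.205],
    [-0.02,-0.002,-0.205]
  ],
  "spin": [0,0,0,0,0,0,0,0,0],
  "claw": 0.85
}}

```text
time_s: 6.28
tcp_pos: [0.4857, 0.0116, 0.0439]
eef_rot: [1.0, -0.0, -0.0, -0.0]
ft_force: [0.5, -0.2, 0.2]
width: 0.851
gripper_force: 0.0
```

>>> {"fn": "send_rows", "kwargs": {
  "linear": [
    [0,0,0],
    [0,0,0],
    [0,0,0],
    [0,0,0],
    [0,0,0],
    [0,0,0]
  ],
  "spin": [0,0,0,0,0,0],
  "claw": 0.3
}}

```text
time_s: 6.78
tcp_pos: [0.4858, 0.0114, 0.0442]
eef_rot: [1.0, -0.0, 0.001, 0.0]
ft_force: [1.1, -2.2, 1.5]
width: 0.433
gripper_force: 0.6
```

The last call didn't reach its final pose, so the shift started from an earlier point and x is about 20 mm off. I'll reopen and check.

>>> {"fn": "send_rows", "kwargs": {
  "linear": [
    [0,0,0],
    [0,0,0],
    [0,0,0],
    [0,0,0]
  ],
  "spin": [0,0,0,0],
  "claw": 0.85
}}

```text
time_s: 7.12
tcp_pos: [0.4852, 0.0116, 0.0436]
eef_rot: [1.0, -0.0, -0.0, -0.0]
ft_force: [-0.5, 0.4, 0.6]
width: 0.697
gripper_force: 0.0
```

>>> {"fn": "send_rows", "kwargs": {
  "linear": [
    [0.01,0,0.035],
    [0.015,0,0.07],
    [0.02,0,0.105],
    [0.02,0,0.14],
    [0.02,0,0.17],
    [0.02,0,0.195],
    [0.02,0,0.195],
    [0.02,0,0.195]
  ],
  "spin": [0,0,0,0,0,0,0,0]
}}

```text
time_s: 7.78
tcp_pos: [0.5062, 0.0115, 0.24]
eef_rot: [1.0, -0.0, 0.002, 0.0]
ft_force: [-0.2, 0.0, -0.4]
width: 0.851
gripper_force: 0.0
```

```bash
python3 - <<'E'
from bench import robot
import cv2,pickle
s=robot.get_state();c=robot.calibration("wrist");i=robot.read_camera("wrist")
print(s["tcp_pos"],s["time_s"])
pickle.dump(c,open("w3.pkl","wb"));cv2.imwrite("pics/w3.png",i[:,:,::-1])
E
```

```text
[0.50616761 0.0114802  0.24002514] 7.7833
```

View pics/w3.png

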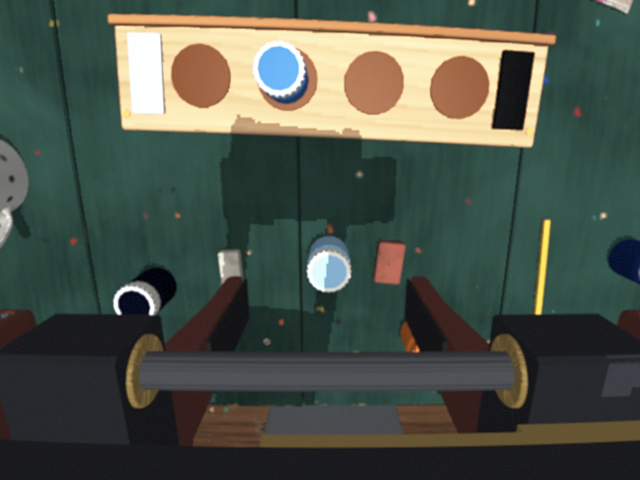

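Palest is still upright, with its disc at (329,270); the rest is as before.

```bash
python3 - <<'E'
from h import *
import pickle
c=pickle.load(open("w3.pkl","rb"))
print(p2w(c,[(329,270)],.056).round(4))
E
```

```text
[[0.466  0.0092 0.056 ]]
```

>>> {"fn": "send_rows", "kwargs": {
  "linear": [
    [-0.02,-0.001,-0.02],
    [-0.035,-0.002,-0.05],
    [-0.04,-0.002,-0.085],
    [-0.04,-0.002,-0.12],
    [-0.04,-0.002,-0.15],
    [-0.04,-0.002,-0.172],
    [-0.04,-0.002,-0.184],
    [-0.04,-0.002,-0.184],
    [-0.04,-0.002,-0.184]
  ],
  "spin": [0,0,0,0,0,0,0,0,0],
  "claw": 0.85
}}

```text
time_s: 8.58
tcp_pos: [0.4633, 0.0098, 0.0531]
eef_rot: [1.0, -0.0, -0.002, -0.0]
ft_force: [0.0, 0.7, 0.4]
width: 0.851
gripper_force: 0.0
```

>>> {"fn": "send_rows", "kwargs": {
  "linear": [
    [0,0,0],
    [0,0,0],
    [0,0,0],
    [0,0,0],
    [0,0,0],
    [0,0,0]
  ],
  "spin": [0,0,0,0,0,0],
  "claw": 0.3
}}

```text
time_s: 9.08
tcp_pos: [0.4657, 0.0095, 0.0553]
eef_rot: [1.0, -0.0, 0.001, 0.0]
ft_force: [-0.5, -0.8, 3.8]
width: 0.463
gripper_force: 30.0
```

>>> {"fn": "send_rows", "kwargs": {
  "linear": [
    [0,0,0.03],
    [0,0,0.07],
    [0.015,0.01,0.09],
    [0.04,0.027,0.09],
    [0.07,0.047,0.09],
    [0.1,0.068,0.09],
    [0.13,0.088,0.09],
    [0.155,0.105,0.09],
    [0.17,0.116,0.09],
    [0.1735,0.1185,0.09]
  ],
  "spin": [0,0,0,0,0,0,0,0,0,0]
}}

```text
time_s: 9.92
tcp_pos: [0.6416, 0.1301, 0.1446]
eef_rot: [1.0, 0.001, 0.001, -0.0]
ft_force: [-0.0, -0.9, -1.4]
width: 0.462
gripper_force: 30.0
```

>>> {"fn": "send_rows", "kwargs": {
  "linear": [
    [0,0,0],
    [0,0,-0.02],
    [0,0,-0.045],
    [0,0,-0.06],
    [0,0,-0.068],
    [0,0,-0.072],
    [0,0,-0.0745],
    [0,0,-0.0745],
    [0,0,-0.0745]
  ],
  "spin": [0,0,0,0,0,0,0,0,0]
}}

```text
time_s: 10.67
tcp_pos: [0.6394, 0.1279, 0.0713]
eef_rot: [1.0, -0.0, 0.001, -0.0]
ft_force: [-0.5, 0.2, -1.8]
width: 0.461
gripper_force: 30.0
```

>>> {"fn": "send_rows", "kwargs": {
  "linear": [
    [0,0,-0.001],
    [0,0,-0.001]
  ],
  "spin": [0,0]
}}

```text
time_s: 10.83
tcp_pos: [0.6398, 0.128, 0.0703]
eef_rot: [1.0, -0.0, 0.001, -0.0]
ft_force: [0.2, -0.7, 2.3]
width: 0.459
gripper_force: 30.0
```

>>> {"fn": "send_rows", "kwargs": {
  "linear": [
    [0,0,0],
    [0,0,0],
    [0,0,0],
    [0,0,0.02],
    [0,0,0.05],
    [0,0,0.085],
    [0,0,0.11],
    [0,0,0.11]
  ],
  "spin": [0,0,0,0,0,0,0,0],
  "claw": 0.75
}}

```text
time_s: 11.5
tcp_pos: [0.6425, 0.1285, 0.1853]
eef_rot: [1.0, -0.0, 0.005, -0.001]
ft_force: [0.9, -0.2, -0.1]
width: 0.746
gripper_force: 0.0
```

>>> {"fn": "send_rows", "kwargs": {
  "linear": [
    [-0.025,0.008,0],
    [-0.055,0.017,0],
    [-0.09,0.028,0],
    [-0.125,0.039,0],
    [-0.16,0.05,0],
    [-0.19,0.06,0],
    [-0.207,0.065,0],
    [-0.207,0.065,0],
    [-0.207,0.065,0]
  ],
  "spin": [0,0,0,0,0,0,0,0,0],
  "claw": 0.85
}}

```text
time_s: 12.25
tcp_pos: [0.4311, 0.1932, 0.179]
eef_rot: [1.0, 0.001, -0.0, 0.0]
ft_force: [0.8, -0.2, 0.3]
width: 0.85
gripper_force: 0.0
```

```bash
python3 - <<'E'
from bench import robot
import cv2,pickle
s=robot.get_state();c=robot.calibration("wrist");i=robot.read_camera("wrist")
print(s["tcp_pos"],s["time_s"],s["ft_force"])
pickle.dump(c,open("w4.pkl","wb"));cv2.imwrite("pics/w4.png",i[:,:,::-1])
E
```

```text
[0.43114047 0.19319633 0.17898689] 12.25 [ 0.83205349 -0.20002618  0.25038464]
```

View pics/w4.png

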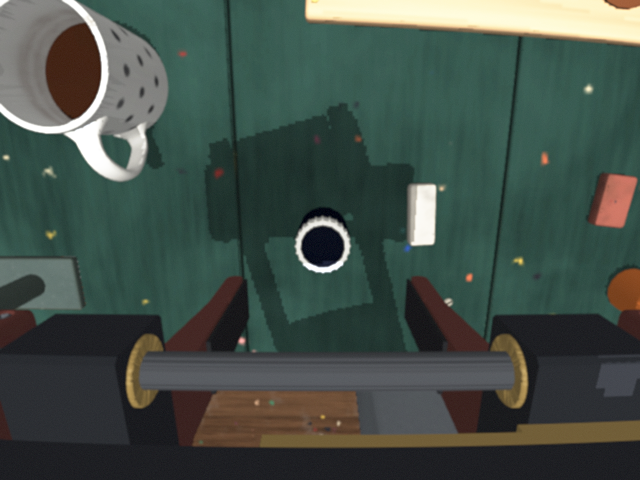

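The darkest pot's disc is at (323,246), midway between the fingers. The mug and lamp base are clear to the left.

>>> {"fn": "send_rows", "kwargs": {
  "linear": [
    [0,0,-0.03],
    [0,0,-0.065],
    [0,0,-0.095],
    [0,0,-0.115],
    [0,0,-0.125],
    [0,0,-0.125],
    [0,0,-0.125]
  ],
  "spin": [0,0,0,0,0,0,0]
}}

```text
time_s: 12.88
tcp_pos: [0.433, 0.1927, 0.0535]
eef_rot: [1.0, -0.001, -0.0, 0.0]
ft_force: [0.7, 0.5, 0.3]
width: 0.846
gripper_force: 0.0
```

>>> {"fn": "send_rows", "kwargs": {
  "linear": [
    [0,0,0],
    [0,0,0],
    [0,0,0],
    [0,0,0],
    [0,0,0],
    [0,0,0]
  ],
  "spin": [0,0,0,0,0,0],
  "claw": 0.3
}}

```text
time_s: 13.38
tcp_pos: [0.4323, 0.1933, 0.0548]
eef_rot: [1.0, -0.0, 0.001, -0.0]
ft_force: [-0.3, 0.7, 4.3]
width: 0.465
gripper_force: 30.0
```

```bash
python3 - <<'E'
from h import *
import pickle
c=pickle.load(open("w4.pkl","rb"))
print(p2w(c,[(323,246)],.056).round(4))
E
```

```text
[[0.4303 0.1959 0.056 ]]
```

>>> {"fn": "send_rows", "kwargs": {
  "linear": [
    [0,0,0.03],
    [0,0,0.07],
    [0.01,-0.015,0.095],
    [0.025,-0.038,0.095],
    [0.045,-0.068,0.095],
    [0.065,-0.098,0.095],
    [0.085,-0.13,0.095],
    [0.105,-0.16,0.095],
    [0.12,-0.183,0.095],
    [0.125,-0.19,0.095]
  ],
  "spin": [0,0,0,0,0,0,0,0,0,0]
}}

```text
time_s: 14.22
tcp_pos: [0.5594, -0.0005, 0.1494]
eef_rot: [1.0, -0.001, 0.001, 0.001]
ft_force: [-0.0, 0.1, -1.2]
width: 0.465
gripper_force: 30.0
```

>>> {"fn": "send_rows", "kwargs": {
  "linear": [
    [0.02,-0.03,0],
    [0.04,-0.06,0],
    [0.06,-0.092,0],
    [0.072,-0.111,0],
    [0.074,-0.1145,0],
    [0.074,-0.1145,-0.03],
    [0.074,-0.1145,-0.06],
    [0.074,-0.1145,-0.072],
    [0.074,-0.1145,-0.08],
    [0.074,-0.1145,-0.08]
  ],
  "spin": [0,0,0,0,0,0,0,0,0,0]
}}

```text
time_s: 15.05
tcp_pos: [0.6294, -0.1098, 0.0689]
eef_rot: [1.0, 0.0, -0.001, -0.001]
ft_force: [-0.3, 0.1, -1.5]
width: 0.468
gripper_force: 30.0
```

>>> {"fn": "send_rows", "kwargs": {
  "linear": [
    [0,0,0],
    [0,0,0]
  ],
  "spin": [0,0]
}}

```text
time_s: 15.22
tcp_pos: [0.6309, -0.1108, 0.0699]
eef_rot: [1.0, 0.0, 0.0, -0.0]
ft_force: [0.4, 0.5, -1.8]
width: 0.467
gripper_force: 30.0
```

>>> {"fn": "send_rows", "kwargs": {
  "linear": [
    [0,0,-0.0005],
    [0,0,-0.0005],
    [0,0,-0.0005],
    [0,0,0.02],
    [0,0,0.05],
    [0,0,0.085],
    [0,0,0.11],
    [0,0,0.11]
  ],
  "spin": [0,0,0,0,0,0,0,0],
  "claw": 0.75
}}

```text
time_s: 15.88
tcp_pos: [0.6345, -0.1125, 0.1856]
eef_rot: [1.0, -0.0, 0.005, 0.001]
ft_force: [0.5, -0.8, 0.2]
width: 0.748
gripper_force: 0.0
```

>>> {"fn": "send_rows", "kwargs": {
  "linear": [
    [-0.016,-0.02,0],
    [-0.036,-0.044,0],
    [-0.06,-0.073,0],
    [-0.085,-0.103,0],
    [-0.11,-0.133,0],
    [-0.135,-0.163,0],
    [-0.157,-0.19,0],
    [-0.169,-0.204,0],
    [-0.169,-0.204,0],
    [-0.169,-0.204,0]
  ],
  "spin": [0,0,0,0,0,0,0,0,0,0],
  "claw": 0.85
}}

```text
time_s: 16.72
tcp_pos: [0.4611, -0.3159, 0.1788]
eef_rot: [1.0, -0.001, -0.0, -0.0]
ft_force: [0.3, 1.6, 0.5]
width: 0.846
gripper_force: 0.0
```

```bash
python3 - <<'E'
from bench import robot
import cv2,pickle
s=robot.get_state();c=robot.calibration("wrist");i=robot.read_camera("wrist")
print(s["tcp_pos"],s["time_s"],s["ft_force"])
pickle.dump(c,open("w5.pkl","wb"));cv2.imwrite("pics/w5.png",i[:,:,::-1])
E
```

```text
[ 0.46107246 -0.3159305   0.17883263] 16.7167 [0.28900573 1.63432382 0.45330941]
```

View pics/w5.png

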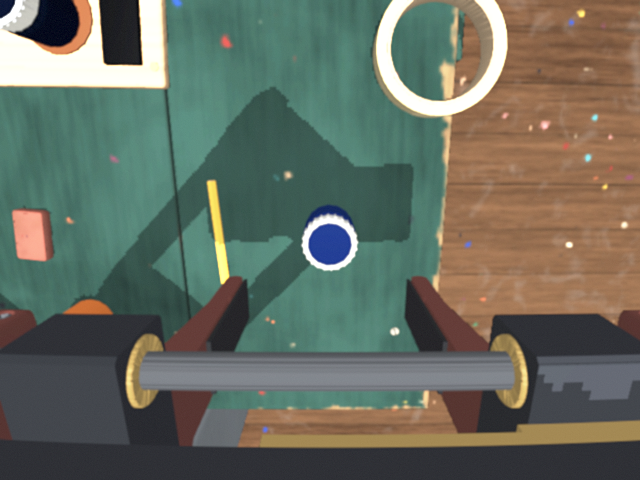

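The mid pot's disc is at (330,243), between the fingers; darkest stands on its pad at the upper left.

>>> {"fn": "send_rows", "kwargs": {
  "linear": [
    [0,0,-0.03],
    [0,0,-0.065],
    [0,0,-0.095],
    [0,0,-0.115],
    [0,0,-0.125],
    [0,0,-0.125],
    [0,0,-0.125]
  ],
  "spin": [0,0,0,0,0,0,0]
}}

```text
time_s: 17.35
tcp_pos: [0.4624, -0.3148, 0.0543]
eef_rot: [1.0, 0.0, -0.0, -0.0]
ft_force: [0.3, -0.7, -0.3]
width: 0.853
gripper_force: 0.0
```

>>> {"fn": "send_rows", "kwargs": {
  "linear": [
    [0,0,0],
    [0,0,0],
    [0,0,0],
    [0,0,0],
    [0,0,0],
    [0,0,0]
  ],
  "spin": [0,0,0,0,0,0],
  "claw": 0.3
}}

```text
time_s: 17.85
tcp_pos: [0.4622, -0.3161, 0.0549]
eef_rot: [1.0, -0.0, 0.001, 0.001]
ft_force: [0.1, -0.4, 4.2]
width: 0.465
gripper_force: 30.0
```

```bash
python3 - <<'E'
from h import *
import pickle
c=pickle.load(open("w5.pkl","rb"))
print(p2w(c,[(330,243)],.056).round(4))
E
```

```text
[[ 0.4625 -0.3182  0.056 ]]
```

>>> {"fn": "send_rows", "kwargs": {
  "linear": [
    [0,0,0.03],
    [0,0,0.07],
    [0.009,0.015,0.1],
    [0.022,0.036,0.1],
    [0.04,0.066,0.1],
    [0.058,0.096,0.1],
    [0.076,0.126,0.1],
    [0.093,0.154,0.1],
    [0.105,0.174,0.1],
    [0.109,0.18,0.1]
  ],
  "spin": [0,0,0,0,0,0,0,0,0,0]
}}

```text
time_s: 18.68
tcp_pos: [0.5719, -0.1322, 0.154]
eef_rot: [1.0, 0.001, 0.0, -0.001]
ft_force: [-0.2, 0.3, -1.8]
width: 0.463
gripper_force: 30.0
```

>>> {"fn": "send_rows", "kwargs": {
  "linear": [
    [0.015,0.025,0],
    [0.033,0.055,0],
    [0.05,0.083,0],
    [0.06,0.1,0],
    [0.0625,0.104,0],
    [0.0625,0.104,-0.03],
    [0.0625,0.104,-0.06],
    [0.0625,0.104,-0.075],
    [0.0625,0.104,-0.082],
    [0.0625,0.104,-0.085]
  ],
  "spin": [0,0,0,0,0,0,0,0,0,0]
}}

```text
time_s: 19.52
tcp_pos: [0.6307, -0.0322, 0.0692]
eef_rot: [1.0, -0.0, -0.003, -0.0]
ft_force: [-11.7, 2.2, 27.9]
width: 0.466
gripper_force: 30.0
```

>>> {"fn": "send_rows", "kwargs": {
  "linear": [
    [0,0,0],
    [0,0,0]
  ],
  "spin": [0,0]
}}

```text
time_s: 19.68
tcp_pos: [0.6332, -0.0325, 0.0699]
eef_rot: [1.0, -0.0, 0.0, 0.0]
ft_force: [0.6, 0.2, -1.5]
width: 0.466
gripper_force: 30.0
```

>>> {"fn": "send_rows", "kwargs": {
  "linear": [
    [0,0,-0.0005],
    [0,0,-0.0005],
    [0,0,-0.0005],
    [0,0,0.02],
    [0,0,0.05],
    [0,0,0.085],
    [-0.03,0,0.115],
    [-0.06,0,0.145],
    [-0.09,0,0.17],
    [-0.11,0,0.18]
  ],
  "spin": [0,0,0,0,0,0,0,0,0,0],
  "claw": 0.75
}}

```text
time_s: 20.52
tcp_pos: [0.5224, -0.0316, 0.2529]
eef_rot: [1.0, -0.0, 0.002, 0.0]
ft_force: [-0.3, -0.8, 0.7]
width: 0.752
gripper_force: 0.0
```

>>> {"fn": "send_rows", "kwargs": {
  "linear": [
    [0,0,0],
    [0,0,0],
    [0,0,0]
  ],
  "spin": [0,0,0]
}}

```text
time_s: 20.77
tcp_pos: [0.5242, -0.0316, 0.249]
eef_rot: [1.0, -0.0, 0.0, -0.0]
ft_force: [-0.7, -0.2, 0.2]
width: 0.747
gripper_force: 0.0
```

```bash
python3 - <<'E'
from bench import robot
import cv2,pickle
s=robot.get_state();c=robot.calibration("wrist");i=robot.read_camera("wrist")
print(s["tcp_pos"],s["time_s"],s["ft_force"])
pickle.dump(c,open("w6.pkl","wb"));cv2.imwrite("pics/w6.png",i[:,:,::-1])
cv2.imwrite("pics/w6c.png",cv2.resize(i[0:200,80:580,::-1],None,fx=1.6,fy=1.6,interpolation=cv2.INTER_CUBIC))
j=robot.read_camera("side")[140:385,170:440,::-1]
cv2.imwrite("pics/side6.png",cv2.resize(j,None,fx=2.4,fy=2.4,interpolation=cv2.INTER_CUBIC))
E
```

```text
[ 0.52416979 -0.03159411  0.2489966 ] 20.7667 [-0.74999335 -0.20520623  0.20941763]
```

View pics/w6c.png

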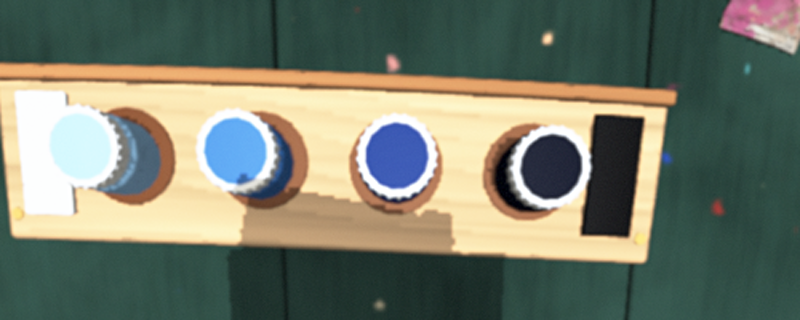

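View pics/side6.png

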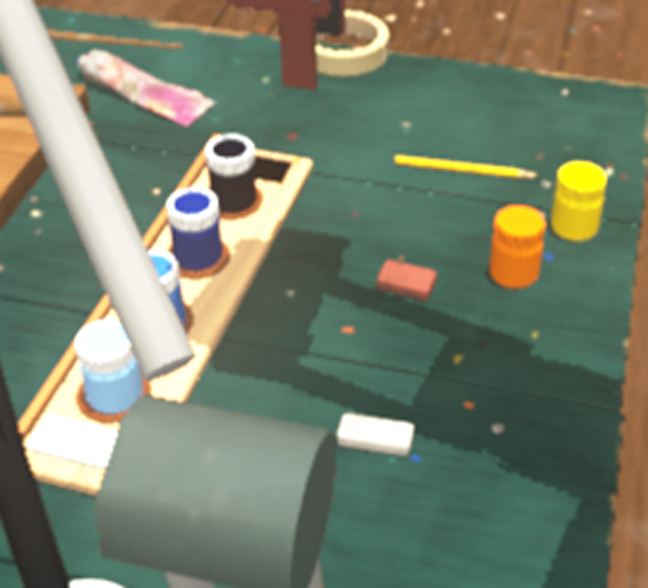

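All four stand upright in the right order. Disc centres in the crop: (84,147), (236,151), (398,155), (552,166).

```bash
python3 - <<'E'
from h import *
import pickle
c=pickle.load(open("w6.pkl","rb"))
p=p2w(c,np.array([(84,147),(236,151),(398,155),(552,166)])/1.6+[80,0],.071)[:,:2]
P=np.array([(.6395,.1275),(.6367,.0475),(.6335,-.0318),(.6303,-.1118)])
print(p.round(4),((p-P)*1000).round(1))
from bench import robot
print(robot.sign_off())
E
```

```text
[[ 0.6378  0.126 ]
 [ 0.6348  0.0483]
 [ 0.6326 -0.0332]
 [ 0.6278 -0.1112]] [[-1.7 -1.5]
 [-1.9  0.8]
 [-0.9 -1.4]
 [-2.5  0.6]]
the job is handed in; nothing more can be done
None
```

All four blue pots stand upright and released on the cork pads, palest by the white tile through to darkest by the black tile, each measured within about 3 mm of its pad's centre; the job is handed in at about 21 s, and I have not been shown the verdict.

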